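# Tip the clementines into the serving tray

### The job

Of the two tipping feeders on the kitchen counter, take the one that holds the clementines: push its skip over by the red bar until it dumps both clementines into its own white tray. Then ease the skip slowly back by the bar until it rests fully upright again. Leave the feeder with the limes alone.

Things in the scene. Friction and masses are not known exactly. Their poses are not given: they have to be found in the camera images.
- clementine_feeder: Fixed feeder whose aluminium tipping skip (110 mm wide inside, 64 deep, 60 high) holds the clementines; the lime feeder is alike. Steel base 335 x 160 mm, x -88 to 248, y -80 to 80. Origin on the counter below the hinge; +x the pouring side, yaw within 0.35 rad of the robot's +x. Hinge along y at x 0, z 85 mm. Posts at y -70 and 70, tops at z 98 mm. White tray ahead of it: see the tray point.
- clementine_bar (a point): Centre of that skip's red push bar: round, 12 mm thick, 122 long, along the feeder's y, on uprights at y -57 and 57; 37 mm open below it to the back wall's top; steel weights (34 mm across) on its ends out to y -85 and 85. Turns with the skip. In the feeder's frame at tipping angle a: x = -66 cos a + 105 sin a, z = 85 + 66 sin a + 105 cos a (mm).
- clementine_tray (a point): Centre of the inner floor of the feeder's own white tray: 197 mm (x) by 152 mm (y) inside, floor 10 mm and rim 56 mm above the counter; 142 mm ahead of the hinge along the feeder's x.
- clementine_skip (a joint): Skip angle, rad: 0 upright at its stop, 1.15 fully tipped to +x. Over-centre detent: the weighted bar holds it at either end. 3 to 5 N at the bar starts it, fading to none at the balance point (0.5 to 0.7); pushed past 0.75 it goes on by itself in 1 to 3 s and stays down. Coming back likewise: past 0.45 it sinks home by itself below 1.8 rad/s (damped hinge). Never drive it back above 2.5 rad/s.
- clementine_1: Orange clementine, a ball 48 mm across, 50 to 100 g, origin at its centre; starts in the clementine skip, centre at height 109 mm.
- clementine_2: The second clementine, the same.
- lime_skip (a joint): Tipping angle of the skip of the other feeder, which holds two green limes; it stands upright (0) beside the clementine feeder and must stay so.
Things that resemble listed ones, but are neither listed nor needed, are in the scene too. Leave any pink or purple look-alike of the clementine_1 alone.

How it is judged:
By the outcome, as a careful person would: the job done as asked, in the order asked, and still so for the second after the job is handed in, with the robot touching nothing.
It also fails if it takes over 48 s, if anything falls off the work surface, if the arm or the gripper's body presses on something with over 40 N, if the wrist force passes 120 N, or if a joint passes its speed limit or range.

### The arm

A 6-joint arm with a two-finger parallel gripper is mounted at the origin on the work surface. World frame = base frame: x ahead of the robot, y to its left, z up, the work surface at z = 0. Lengths are in m, angles in rad, forces in N, time in s.
With the tool pointing down it reaches from about 0.375 to 0.975 m from the base axis. Payload 3.8 kg.
Tool frame: the origin (TCP) lies where the fingers leave the gripper's body, on its centre line; the fingertips stand 73 mm ahead of it and the grasp point (between the pads) lies 54 mm ahead of it; z points along the fingers, y is the line along which they close (so a half turn about z gives the same grasp; the last joint's range is limited). The gripper opens to 85 mm and grips with 20 to 120 N. Pads are 22 mm wide; open, the fingers measure 114 mm over their backs; the gripper's body (76 mm by 85 mm) begins 54 mm behind the grasp point. The pads swing forward as they close: fully open they stand 13 mm farther back than shut.
Start: joints at [-1.281, 0.264, 1.604, -0, 1.274, -0.037], TCP at [0.217, -0.639, 0.304] pointing down, gripper open.
Joint ranges: [-2.63, 2.63], [-0.94, 2.18], [0.31, 2.57], [-1.31, 4.45], [0, 2.66], [-2.55, 2.55]. Speed limits (rad/s): [2.57, 2.57, 3.14, 3.14, 3.14, 3.14].

### API

Orientations are given as a rotation vector (axis times angle).
In Python, from workcell import read_state, viewer, bot gives the robot as it stands.
- The arm moves only by the tool jog_arm, never from a script. Its argument "increments" is a list that holds one entry, the list of rows, each a list of 7 numbers: the shift along the tool's x, y, z in units of 30 mm (1.0 is 30 mm), then the turn, a rotation vector about the tool's x, y, z in units of 6 degrees (1.0 is 6 degrees), then the opening, from -1 (shut) to 1 (fully open). A call has exactly 5 rows; each row shifts and turns the commanded pose from where the row before left it, along the tool's axes as they then stand; what a row does not reach is not made up. A row lasts 1/12 s, in which the tool goes at most 41.7 mm and 7.16 degrees, less where a joint would pass 70% of its speed; a pose out of reach is approached as far as the arm can. A call is refused whole if a number of a shift passes 1 or a number of a turn 1, either way. A call with a gripper value outside its range is refused whole. The fingers move at their own pace and stop on an object; "force" is the grip in N (left out, the last holds). Time passes only in rows, so rows that do not move let the fingers close, or fill a call up. It gives the time, the measured TCP pose, the force, the opening and the grip force at its end, in the units of the state.
- read_state(): the state, without advancing time (a new reading comes with each control period).
- viewer.read_camera(name): name is "side" or "top" or "wrist"; returns (picture, depth): 420x560x3 uint8, blue, green, red; 420x560 float32, m along the optical axis (not along the pixel's ray), 0 where there is no reading.
- viewer.camera_params(name): a dict with "fx", "fy", "cx", "cy" (pixels), "R" (3x3) and "t" (3): a world point X has camera coordinates R X + t; the wrist camera has in their place "hand_eye" (4x4, takes a point from camera to tool coordinates, whose origin is the TCP and whose axes are the flange's). Camera axes: x right, y down, z forward; pixel columns grow to the right and rows downward; lengths in m; the calibration is good to about 2 mm. A picture is of the moment at which its call begins: read the wrist's pose just before it. camera_params takes no time and is no camera call.
- bot.finish_job(): hands the job in; it is judged then, once.
The state is a dict: "time": time; "q": joint angles; "joint_vel": joint speeds; "joint_torque": joint torques, N m; "tool_pos": TCP position; "tcp_rot": TCP orientation; "wrist_force": force on the tool from outside, world axes, zero at the start; "torque": the same for the moment, N m; "width": opening from 0.0 (shut) to 1.0 (fully open); "grip_force": force on a finger pad.
Only numpy, scipy, OpenCV 4.12 (cv2) and the standard library are available. Lean on these libraries where they do the work, as an engineer would, in place of code of your own. Each camera call takes 0.05 s, during which the arm holds its last target. There are 200 camera calls.

## Working session

There is one attempt and no reset: what is moved stays moved. The work goes in short steps, Python scripts to look and compute and a tool call to move; the robot and the scene stay as the last step left them, time stands still between calls to the robot, and variables do not carry over. Pictures are saved under pics/ and viewed, at most 10 in all, crops included, and the job is handed in when it is done.

Besides the shell and the picture viewer there is one more tool, called after ">>>" by a JSON object that holds its "op" and its "data". jog_arm: Moves the arm, as the interface text tells. Its arguments: {"type":"object","properties":{"increments":{"type":"array","items":{"type":"array","items":{"type":"array","items":{"type":"number"}}}},"force":{"type":"number"}},"required":["increments"]}

```bash
mkdir -p pics
python3 - <<'E'
from workcell import read_state, viewer, bot
import cv2,numpy as np
s=read_state();print(s)
for n in("top","side"):
    p,d=viewer.read_camera(n);cv2.imwrite(f"pics/{n}0.png",p);np.save(f"pics/{n}0.npy",d);print(n,viewer.camera_params(n))
print(viewer.camera_params("wrist"))
E
```

```text
{'time': 0.0, 'q': array([-1.28089035e+00,  2.64777896e-01,  1.60535774e+00,  5.50296485e-07,
        1.27368842e+00, -3.68874008e-02]), 'joint_vel': array([-6.23623441e-04,  1.35880778e-03,  8.82281382e-04,  1.08208955e-03,
       -4.73618155e-04, -1.90344771e-05]), 'joint_torque': array([ 4.35056310e-03, -5.15100074e+01, -3.67312288e+01,  2.69874090e-04,
        1.29051527e-02, -1.08604974e-05]), 'tool_pos': array([ 0.21652731, -0.63874023,  0.30255394]), 'tcp_rot': array([-3.09756387e+00, -5.10684366e-01,  4.41112526e-04]), 'wrist_force': array([ 0.55684338,  0.19461961, -0.31886031]), 'torque': array([0.01114123, 0.03092349, 0.05826156]), 'grip_force': 0.0, 'width': 0.9989171405744929}
top {'fx': 384.3830784425695, 'fy': 384.3830784425695, 'cx': 272.94146836294334, 'cy': 213.64124989547616, 'R': array([[ 0.00590629, -0.99992527, -0.01070356],
       [-0.99589012, -0.0049144 , -0.09043622],
       [ 0.09037686,  0.01119372, -0.99584473]]), 't': array([-0.05391018,  0.57687599,  0.84891356])}
side {'fx': 438.44542242335723, 'fy': 438.44542242335723, 'cx': 275.55370137591956, 'cy': 210.7278788161349, 'R': array([[-0.96151883, -0.27473059, -0.0021568 ],
       [-0.1419554 ,  0.5035148 , -0.85224499],
       [ 0.23522375, -0.81914343, -0.52313845]]), 't': array([0.56036365, 0.22653162, 0.96771149])}
{'fx': 301.68250485221216, 'fy': 301.68250485221216, 'cx': 280.2909200390482, 'cy': 210.43354566618316, 'hand_eye': array([[-1.02022329e-03, -9.62052386e-01, -2.72862908e-01,
         6.87824530e-02],
       [ 9.99999456e-01, -1.04059016e-03, -7.00736078e-05,
         3.49862505e-04],
       [-2.16523976e-04, -2.72862831e-01,  9.62052924e-01,
        -7.07132682e-02],
       [ 0.00000000e+00,  0.00000000e+00,  0.00000000e+00,
         1.00000000e+00]])}
```

View pics/top0.png

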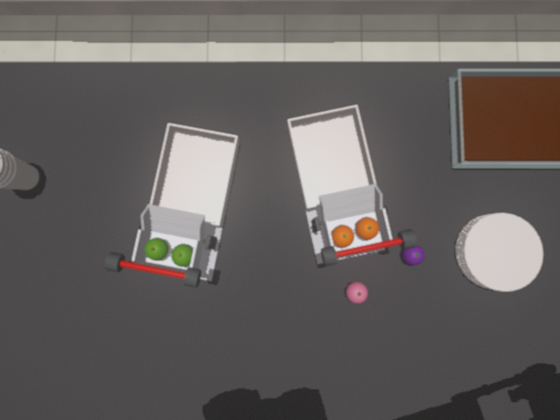

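View pics/side0.png

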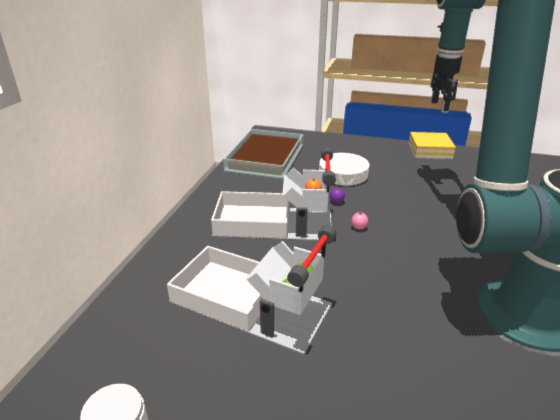

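The top view shows the clementine feeder on the right: red bar from about (335,254) to (402,241), clementines at (343,236) and (367,228), and its tray centred near (335,155). A purple ball sits at (413,256) and a pink one at (357,293). The limes are in the left feeder. The side view matches this.

```bash
cat > h.py <<'E'
import cv2,numpy as np
from workcell import read_state, viewer, bot
def ray(n,uv,z):
    c=viewer.camera_params(n);R,t=c['R'],c['t'];o=-R.T@t
    d=R.T@np.array([(uv[0]-c['cx'])/c['fx'],(uv[1]-c['cy'])/c['fy'],1]);return o+d*(z-o[2])/d[2]
def proj(n,X):
    c=viewer.camera_params(n);p=c['R']@np.asarray(X)+c['t'];return np.array([c['fx']*p[0]/p[2]+c['cx'],c['fy']*p[1]/p[2]+c['cy']])
def blobs(p,lo,hi,smin=130,vmin=60,amin=40):
    h=cv2.cvtColor(p,cv2.COLOR_BGR2HSV);m=cv2.inRange(h,(lo,smin,vmin),(hi,255,255))
    return [c for c in cv2.findContours(m,0,1)[0] if cv2.contourArea(c)>amin]
E
python3 - <<'E'
from h import *
for n in("top","side"):
    p=cv2.imread(f"pics/{n}0.png")
    for nm,lo,hi,z in(("red",0,4,.190),("orange",7,16,.109),("purple",125,145,.02),("pink",160,176,.02)):
        for c in blobs(p,lo,hi,100):
            (u,v),(w,h),a=cv2.minAreaRect(c);b=cv2.boxPoints(((u,v),(w,h),a))
            if w*h>4000: continue
            o=[ (b[0]+b[1])/2,(b[2]+b[3])/2,(b[1]+b[2])/2,(b[3]+b[0])/2]
            e=o[:2] if np.linalg.norm(o[0]-o[1])>np.linalg.norm(o[2]-o[3]) else o[2:]
            print(n,nm,np.round((u,v,w,h)),"ctr",ray(n,(u,v),z).round(4),"ends",[ray(n,x,z).round(4) for x in e] if nm=="red" else "")
p=cv2.imread("pics/top0.png");m=cv2.inRange(p,(140,140,140),(255,255,255))
for c in cv2.findContours(m,0,1)[0]:
    if cv2.contourArea(c)>1500: print("white",cv2.minAreaRect(c),[ray("top",x,.03).round(3) for x in cv2.boxPoints(cv2.minAreaRect(c))])
E
```

```text
top red [152. 269.  67.   8.] ctr [0.4596 0.1687 0.19  ] ends [array([0.4705, 0.2294, 0.19  ]), array([0.4487, 0.1084, 0.19  ])]
top red [369. 247.   7.  68.] ctr [ 0.5018 -0.2284  0.19  ] ends [array([ 0.5151, -0.289 ,  0.19  ]), array([ 0.4886, -0.1679,  0.19  ])]
top orange [342. 236.  21.  21.] ctr [ 0.5255 -0.1942  0.109 ] ends 
top orange [367. 228.  21.  23.] ctr [ 0.5411 -0.2444  0.109 ] ends 
top purple [413. 256.  17.  21.] ctr [ 0.4837 -0.3683  0.02  ] ends 
top pink [356. 292.  20.  20.] ctr [ 0.402  -0.2382  0.02  ] ends 
side red [315. 251.   7.  39.] ctr [0.4587 0.1557 0.19  ] ends [array([0.4477, 0.0954, 0.19  ]), array([0.4685, 0.21  , 0.19  ])]
side red [327. 162.  16.   4.] ctr [ 0.5079 -0.248   0.19  ] ends [array([ 0.5173, -0.3   ,  0.19  ]), array([ 0.4991, -0.1996,  0.19  ])]
side orange [313. 184.   9.  16.] ctr [ 0.5469 -0.2663  0.109 ] ends 
side orange [264. 149.  63.  27.] ctr [ 0.7541 -0.4646  0.109 ] ends 
side orange [458. 105.  10.  16.] ctr [ 0.1007 -1.1264  0.109 ] ends 
side orange [397. 100.  90.  10.] ctr [ 0.3535 -1.1317  0.109 ] ends 
side orang
[... 385 characters left out ...]
 0.408, -0.646,  0.03 ]), array([ 0.407, -0.47 ,  0.03 ])]
white ((187.53623962402344, 193.64382934570312), (78.11674499511719, 139.5811004638672), 16.113418579101562) [array([0.493, 0.27 , 0.03 ]), array([0.804, 0.191, 0.03 ]), array([0.753, 0.016, 0.03 ]), array([0.446, 0.099, 0.03 ])]
white ((338.26470947265625, 179.05880737304688), (141.88333129882812, 76.15618133544922), 75.96376037597656) [array([ 0.796, -0.075,  0.03 ]), array([ 0.84 , -0.247,  0.03 ]), array([ 0.522, -0.319,  0.03 ]), array([ 0.48 , -0.153,  0.03 ])]
white ((279.5, 51.0), (20.0, 559.0), 90.0) [array([0.986, 0.601, 0.03 ]), array([ 0.986, -0.718,  0.03 ]), array([ 0.937, -0.715,  0.03 ]), array([0.937, 0.598, 0.03 ])]
```

>>> {"op": "jog_arm", "data": {"increments": [[[0, 0, 0, 0, 0, 0.5, -1], [0, 0, 0, 0, 0, 0.53, -1], [0.7, -0.7, 0, 0, 0, 0, -1], [0.75, -0.8, 0, 0, 0, 0, -1], [0.75, -0.8, 0, 0, 0, 0, -1]]], "force": 40}}

```text
time: 0.52
tool_pos: [0.266, -0.5567, 0.3029]
tcp_rot: [-3.122, -0.34, 0.0]
wrist_force: [0.7, -0.2, 0.1]
width: 0.296
grip_force: 0.0
```

>>> {"op": "jog_arm", "data": {"increments": [[[0.75, -0.8, 0, 0, 0, 0, -1], [0.75, -0.8, 0, 0, 0, 0, -1], [0.75, -0.8, 0, 0, 0, 0, -1], [0.75, -0.8, 0, 0, 0, 0, -1], [0.75, -0.8, 0, 0, 0, 0, -1]]]}}

```text
time: 0.93
tool_pos: [0.3502, -0.4143, 0.3033]
tcp_rot: [-3.122, -0.343, 0.001]
wrist_force: [-0.0, 0.2, 0.0]
width: -0.002
grip_force: 0.0
```

>>> {"op": "jog_arm", "data": {"increments": [[[0.75, -0.8, 0, 0, 0, 0, -1], [0.75, -0.8, 0, 0, 0, 0, -1], [0.75, -0.8, 0, 0, 0, 0, -1], [0.5, -0.5, 0, 0, 0, 0, -1], [0, 0, 0, 0, 0, 0, -1]]]}}

```text
time: 1.35
tool_pos: [0.4129, -0.3098, 0.3034]
tcp_rot: [-3.12, -0.349, -0.001]
wrist_force: [-0.8, 0.3, -1.1]
width: -0.002
grip_force: 0.0
```

```bash
cat >> h.py <<'E'
from scipy.spatial.transform import Rotation as Ro
B=np.array([.502,-.2284,.190]);yaw=.219;ex=np.array([np.cos(yaw),np.sin(yaw),0]);ey=np.array([-ex[1],ex[0],0]);H=B+.066*ex;H[2]=0
def fr():
    s=read_state();d=s['tool_pos']-H;R=Ro.from_rotvec(s['tcp_rot']).as_matrix()
    print('t',s['time'],'feeder xyz mm',(1e3*np.array([d@ex,d@ey,d[2]])).round(1),'yaw',np.arctan2(R[1,0],R[0,0]).round(4),'tilt',R[:,2].round(3),'F',s['wrist_force'].round(2),'w',s['width'])
E
python3 -c "
from h import *
fr()
p,d=viewer.read_camera('wrist');cv2.imwrite('pics/w1.png',p)
p,d=viewer.read_camera('top');cv2.imwrite('pics/t1.png',p)
"
```

```text
t 1.35 feeder xyz mm [-170.7  -60.1  303.4] yaw 0.2226 tilt [ 0.     0.002 -1.   ] F [-0.77  0.28 -1.08] w -0.001745904574822659
```

>>> {"op": "jog_arm", "data": {"increments": [[[0.6, -0.7, 0, 0, 0, 0, -1], [0.7, -0.7, 0, 0, 0, 0, -1], [0.7, -0.6, 0.3, 0, 0, 0, -1], [0, 0, 0.8, 0, 0, 0, -1], [0, 0, 0.7, 0, 0, 0, -1]]]}}

```text
time: 1.87
tool_pos: [0.4579, -0.242, 0.25]
tcp_rot: [3.121, 0.345, 0.003]
wrist_force: [-0.6, -0.2, -0.7]
width: 0.001
grip_force: 0.0
```

```bash
python3 -c "
from h import *
fr()
p,d=viewer.read_camera('side');cv2.imwrite('pics/s2.png',cv2.resize(p[100:260,230:420],None,fx=4,fy=3.75))
p,d=viewer.read_camera('wrist');cv2.imwrite('pics/w2.png',p)
"
```

```text
t 1.8667 feeder xyz mm [-112.    -3.7  250. ] yaw 0.22 tilt [ 0.002 -0.002 -1.   ] F [-0.58 -0.18 -0.66] w 0.0005014225267216668
```

View pics/s2.png

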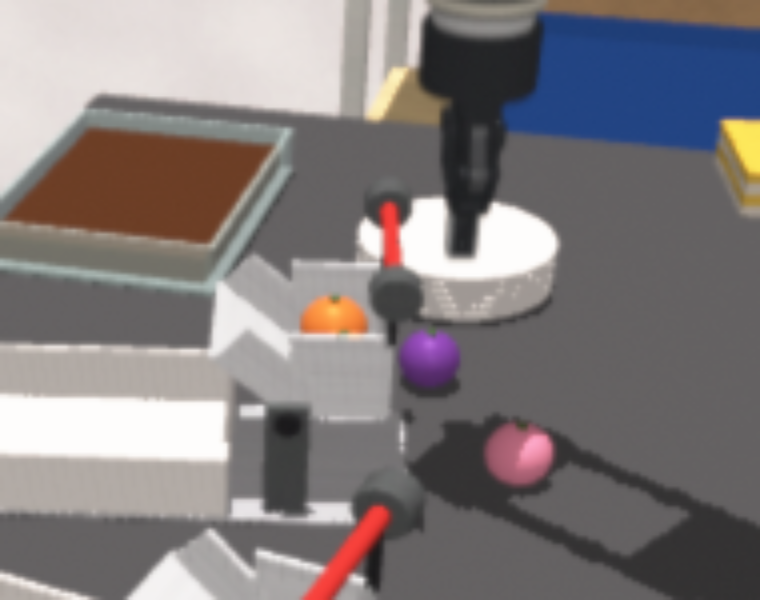

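View pics/w2.png

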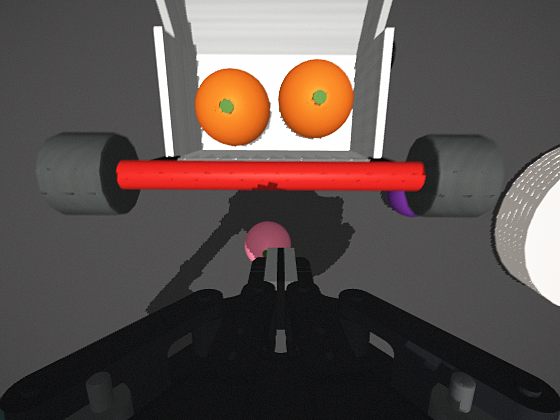

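The wrist view shows the fingers (281,250) behind the red bar, about centred and parallel to it. The side view shows the tip slightly below bar height, with a clear gap to the bar. Pushing now along the bar's arc.

>>> {"op": "jog_arm", "data": {"increments": [[[0.3, -0.1, 0, 0, 0, 0, -1], [0.25, 0, 0, 0, 0, 0, -1], [0.2, 0, 0, 0, 0, 0, -1], [0.15, 0, 0, 0, 0, 0, -1], [0.1, 0, 0, 0, 0, 0, -1]]]}}

```text
time: 2.38
tool_pos: [0.4865, -0.2328, 0.2512]
tcp_rot: [3.121, 0.344, 0.0]
wrist_force: [-8.8, -2.8, 5.5]
width: 0.002
grip_force: 4.3
```

>>> {"op": "jog_arm", "data": {"increments": [[[0.2, 0, -0.08, 0, 0, 0, -1], [0.2, 0, -0.11, 0, 0, 0, -1], [0.2, 0, -0.09, 0, 0, 0, -1], [0.2, 0, -0.08, 0, 0, 0, -1], [0.2, 0, -0.06, 0, 0, 0, -1]]]}}

```text
time: 2.8
tool_pos: [0.5142, -0.2263, 0.2637]
tcp_rot: [3.121, 0.343, -0.004]
wrist_force: [-5.0, -1.1, 4.1]
width: 0.002
grip_force: 2.8
```

```bash
python3 -c "
from h import *
fr()
p,d=viewer.read_camera('top');cv2.imwrite('pics/t3.png',p)
for c in blobs(p,0,4,100): print(cv2.minAreaRect(c))
p,d=viewer.read_camera('side');cv2.imwrite('pics/s3.png',cv2.resize(p[100:260,200:390],None,fx=4,fy=3.75))
"
```

```text
t 2.8 feeder xyz mm [-53.6  -0.6 263.7] yaw 0.219 tilt [-0.002 -0.002 -1.   ] F [-4.99 -1.05  4.09] w 0.0016646385214247154
((151.59153747558594, 269.0173645019531), (66.65662384033203, 7.436405658721924), 10.738897323608398)
((349.5512390136719, 235.73899841308594), (6.565245151519775, 32.19763946533203), 77.90524291992188)
```

View pics/s3.png

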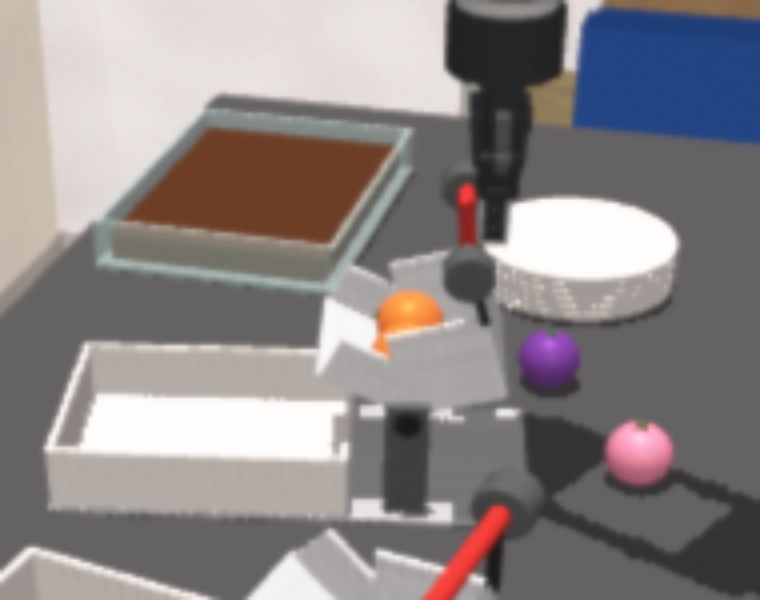

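The skip is tilting about 0.25 rad, with the finger tip touching behind the bar. Continuing.

>>> {"op": "jog_arm", "data": {"increments": [[[0.2, 0, -0.05, 0, 0, 0, -1], [0.2, 0, -0.04, 0, 0, 0, -1], [0.2, 0, -0.04, 0, 0, 0, -1], [0.2, 0, -0.02, 0, 0, 0, -1], [0.2, 0, -0.02, 0, 0, 0, -1]]]}}

```text
time: 3.32
tool_pos: [0.5448, -0.219, 0.2678]
tcp_rot: [3.123, 0.343, 0.001]
wrist_force: [-2.8, -0.7, 2.1]
width: 0.002
grip_force: 1.3
```

>>> {"op": "jog_arm", "data": {"increments": [[[0.2, 0, 0, 0, 0, 0, -1], [0.2, 0, 0, 0, 0, 0, -1], [0.2, 0, 0, 0, 0, 0, -1], [0.2, 0, 0, 0, 0, 0, -1], [0.2, 0, 0, 0, 0, 0, -1]]]}}

```text
time: 3.73
tool_pos: [0.5741, -0.2121, 0.2669]
tcp_rot: [-3.122, -0.343, 0.001]
wrist_force: [-1.2, 0.9, 0.2]
width: 0.004
grip_force: 0.4
```

```bash
python3 -c "
from h import *
fr()
p,d=viewer.read_camera('side');cv2.imwrite('pics/s4.png',cv2.resize(p[100:260,200:390],None,fx=4,fy=3.75))
"
```

```text
t 3.7333 feeder xyz mm [7.900e+00 2.000e-01 2.669e+02] yaw 0.219 tilt [-0.001  0.001 -1.   ] F [-1.19  0.95  0.15] w 0.0038362182174389776
```

View pics/s4.png

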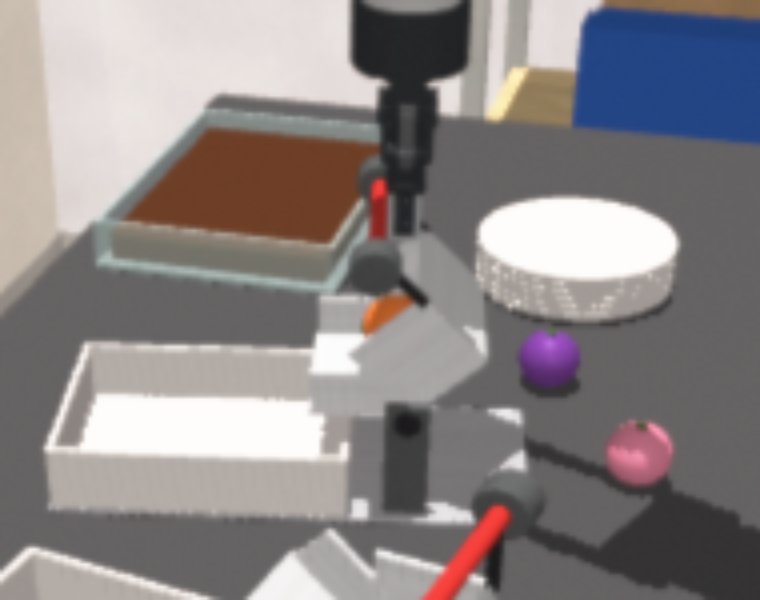

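The skip is near 0.77 rad, at the point where it carries on by itself. A bit more push, then lift clear.

>>> {"op": "jog_arm", "data": {"increments": [[[0.2, 0, 0, 0, 0, 0, -1], [0.2, 0, 0.02, 0, 0, 0, -1], [0.2, 0, 0.03, 0, 0, 0, -1], [-0.1, 0, -0.4, 0, 0, 0, -1], [-0.1, 0, -0.9, 0, 0, 0, -1]]]}}

```text
time: 4.2
tool_pos: [0.5834, -0.2089, 0.3012]
tcp_rot: [-3.118, -0.344, 0.012]
wrist_force: [-0.0, -0.2, -0.5]
width: -0.001
grip_force: 0.0
```

>>> {"op": "jog_arm", "data": {"increments": [[[0, 0, -0.8, 0, 0, 0, -1], [0, 0, -0.2, 0, 0, 0, -1], [0, 0, 0, 0, 0, 0, -1], [0, 0, 0, 0, 0, 0, -1], [0, 0, 0, 0, 0, 0, -1]]]}}

```text
time: 4.62
tool_pos: [0.5845, -0.2097, 0.3337]
tcp_rot: [-3.122, -0.343, 0.003]
wrist_force: [-0.2, 0.8, -0.6]
width: -0.003
grip_force: 0.0
```

>>> {"op": "jog_arm", "data": {"increments": [[[0, 0, 0, 0, 0, 0, -1], [0, 0, 0, 0, 0, 0, -1], [0, 0, 0, 0, 0, 0, -1], [0, 0, 0, 0, 0, 0, -1], [0, 0, 0, 0, 0, 0, -1]]]}}

```text
time: 5.03
tool_pos: [0.5852, -0.2099, 0.3346]
tcp_rot: [-3.122, -0.343, 0.001]
wrist_force: [-0.7, -0.1, 0.3]
width: -0.002
grip_force: 0.0
```

>>> {"op": "jog_arm", "data": {"increments": [[[0, 0, 0, 0, 0, 0, -1], [0, 0, 0, 0, 0, 0, -1], [0, 0, 0, 0, 0, 0, -1], [0, 0, 0, 0, 0, 0, -1], [0, 0, 0, 0, 0, 0, -1]]]}}

```text
time: 5.45
tool_pos: [0.5853, -0.21, 0.3351]
tcp_rot: [3.123, 0.343, 0.0]
wrist_force: [0.2, -0.7, 0.4]
width: 0.002
grip_force: 0.0
```

>>> {"op": "jog_arm", "data": {"increments": [[[0, 0, 0, 0, 0, 0, -1], [0, 0, 0, 0, 0, 0, -1], [0, 0, 0, 0, 0, 0, -1], [0, 0, 0, 0, 0, 0, -1], [0, 0, 0, 0, 0, 0, -1]]]}}

```text
time: 5.87
tool_pos: [0.5852, -0.21, 0.3351]
tcp_rot: [-3.123, -0.343, 0.0]
wrist_force: [0.1, 0.2, 0.4]
width: 0.003
grip_force: 0.0
```

>>> {"op": "jog_arm", "data": {"increments": [[[0, 0, 0, 0, 0, 0, -1], [0, 0, 0, 0, 0, 0, -1], [0, 0, 0, 0, 0, 0, -1], [0, 0, 0, 0, 0, 0, -1], [0, 0, 0, 0, 0, 0, -1]]]}}

```text
time: 6.28
tool_pos: [0.5852, -0.2099, 0.3351]
tcp_rot: [-3.123, -0.343, 0.0]
wrist_force: [0.1, -0.7, 0.5]
width: 0.001
grip_force: 0.0
```

>>> {"op": "jog_arm", "data": {"increments": [[[0, 0, 0, 0, 0, 0, -1], [0, 0, 0, 0, 0, 0, -1], [0, 0, 0, 0, 0, 0, -1], [0, 0, 0, 0, 0, 0, -1], [0, 0, 0, 0, 0, 0, -1]]]}}

```text
time: 6.7
tool_pos: [0.5852, -0.21, 0.3351]
tcp_rot: [3.123, 0.343, 0.0]
wrist_force: [-0.1, -1.0, -0.1]
width: 0.0
grip_force: 0.0
```

```bash
python3 -c "
from h import *
fr()
p,d=viewer.read_camera('side');cv2.imwrite('pics/s5.png',cv2.resize(p[100:260,200:390],None,fx=4,fy=3.75))
p,d=viewer.read_camera('wrist');cv2.imwrite('pics/w5.png',p)
"
```

```text
t 6.7 feeder xyz mm [ 1.930e+01 -1.000e-01  3.351e+02] yaw 0.2189 tilt [ 0. -0. -1.] F [-0.09 -1.02 -0.08] w 0.0003886714991261868
```

View pics/s5.png

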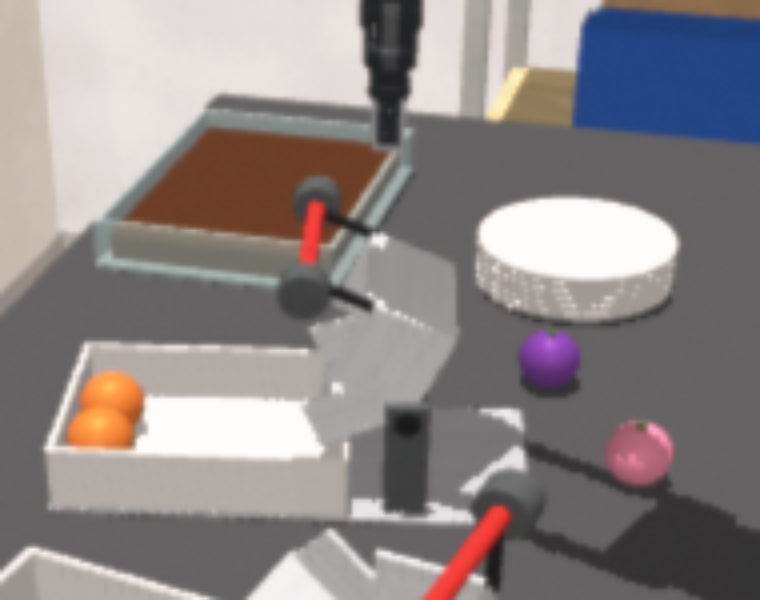

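Both clementines are in the white tray (at (113,398) and (100,430)) and the skip is fully tipped. Next: over to the far side of the bar and lower.

>>> {"op": "jog_arm", "data": {"increments": [[[0.7, 0, 0, 0, 0, 0, -1], [0.9, 0, 0, 0, 0, 0, -1], [0.9, 0, 0, 0, 0, 0, -1], [0.3, 0, 0, 0, 0, 0, -1], [0, 0, 0.4, 0, 0, 0, -1]]]}}

```text
time: 7.22
tool_pos: [0.67, -0.1915, 0.3253]
tcp_rot: [3.121, 0.345, 0.008]
wrist_force: [-0.7, -0.3, 1.1]
width: -0.001
grip_force: 0.0
```

>>> {"op": "jog_arm", "data": {"increments": [[[0, 0, 0.8, 0, 0, 0, -1], [0, 0, 0.8, 0, 0, 0, -1], [0, 0, 0.6, 0, 0, 0, -1], [0, 0, 0.3, 0, 0, 0, -1], [0, 0, 0, 0, 0, 0, -1]]]}}

```text
time: 7.63
tool_pos: [0.6644, -0.1915, 0.2439]
tcp_rot: [-3.12, -0.342, 0.01]
wrist_force: [-0.3, 0.5, -1.5]
width: 0.003
grip_force: 0.0
```

```bash
python3 -c "
from h import *
fr()
p,d=viewer.read_camera('side');cv2.imwrite('pics/s6.png',cv2.resize(p[100:260,200:390],None,fx=4,fy=3.75))
"
```

```text
t 7.6333 feeder xyz mm [100.6   0.7 243.9] yaw 0.2186 tilt [-0.007  0.002 -1.   ] F [-0.35  0.51 -1.5 ] w 0.002858853679642793
```

View pics/s6.png

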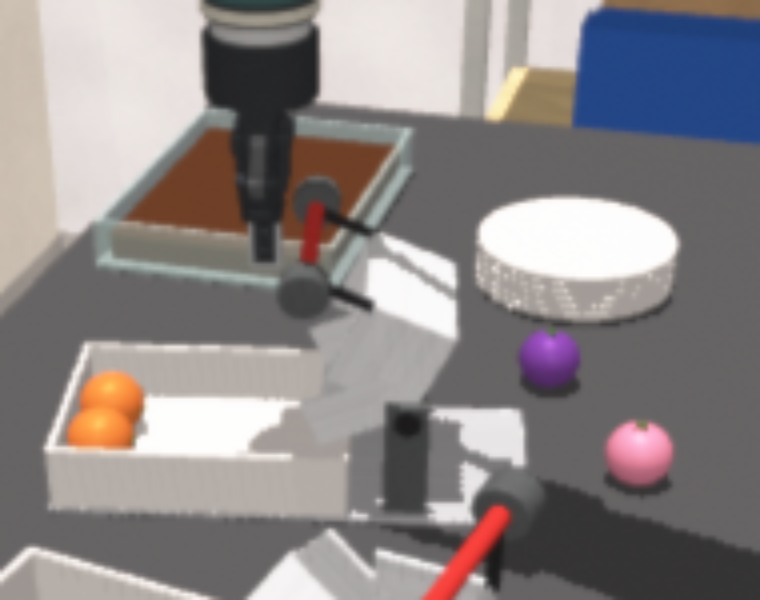

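The finger is on the far side of the bar with its tip just below it. Easing the bar back.

>>> {"op": "jog_arm", "data": {"increments": [[[-0.2, 0, 0, 0, 0, 0, -1], [-0.15, 0, 0, 0, 0, 0, -1], [-0.15, 0, -0.05, 0, 0, 0, -1], [-0.15, 0, -0.1, 0, 0, 0, -1], [-0.15, 0, -0.1, 0, 0, 0, -1]]]}}

```text
time: 8.1
tool_pos: [0.6443, -0.197, 0.2568]
tcp_rot: [3.122, 0.343, 0.005]
wrist_force: [2.8, 1.1, -1.5]
width: 0.001
grip_force: 1.8
```

>>> {"op": "jog_arm", "data": {"increments": [[[-0.15, 0, -0.09, 0, 0, 0, -1], [-0.15, 0, -0.08, 0, 0, 0, -1], [-0.15, 0, -0.07, 0, 0, 0, -1], [-0.15, 0, -0.06, 0, 0, 0, -1], [-0.15, 0, -0.05, 0, 0, 0, -1]]]}}

```text
time: 8.52
tool_pos: [0.6224, -0.2019, 0.2678]
tcp_rot: [3.122, 0.343, 0.005]
wrist_force: [4.5, 1.5, 2.7]
width: 0.004
grip_force: 2.4
```

>>> {"op": "jog_arm", "data": {"increments": [[[-0.15, 0, -0.04, 0, 0, 0, -1], [-0.15, 0, -0.04, 0, 0, 0, -1], [-0.15, 0, -0.03, 0, 0, 0, -1], [-0.15, 0, -0.02, 0, 0, 0, -1], [-0.15, 0, -0.02, 0, 0, 0, -1]]]}}

```text
time: 8.93
tool_pos: [0.5988, -0.2069, 0.2701]
tcp_rot: [-3.122, -0.343, 0.003]
wrist_force: [2.0, 0.5, 1.6]
width: -0.002
grip_force: 1.1
```

>>> {"op": "jog_arm", "data": {"increments": [[[-0.15, 0, 0, 0, 0, 0, -1], [-0.15, 0, 0, 0, 0, 0, -1], [-0.15, 0, 0, 0, 0, 0, -1], [-0.15, 0, 0, 0, 0, 0, -1], [-0.15, 0, 0, 0, 0, 0, -1]]]}}

```text
time: 9.35
tool_pos: [0.5769, -0.2116, 0.27]
tcp_rot: [-3.122, -0.343, 0.002]
wrist_force: [0.5, 0.3, -0.3]
width: -0.002
grip_force: 0.4
```

```bash
python3 -c "
from h import *
fr()
p,d=viewer.read_camera('side');cv2.imwrite('pics/s7.png',cv2.resize(p[100:260,200:390],None,fx=4,fy=3.75))
"
```

```text
t 9.35 feeder xyz mm [1.08e+01 1.00e-01 2.70e+02] yaw 0.2189 tilt [-0.002  0.    -1.   ] F [ 0.52  0.33 -0.28] w -0.002311720928796418
```

View pics/s7.png

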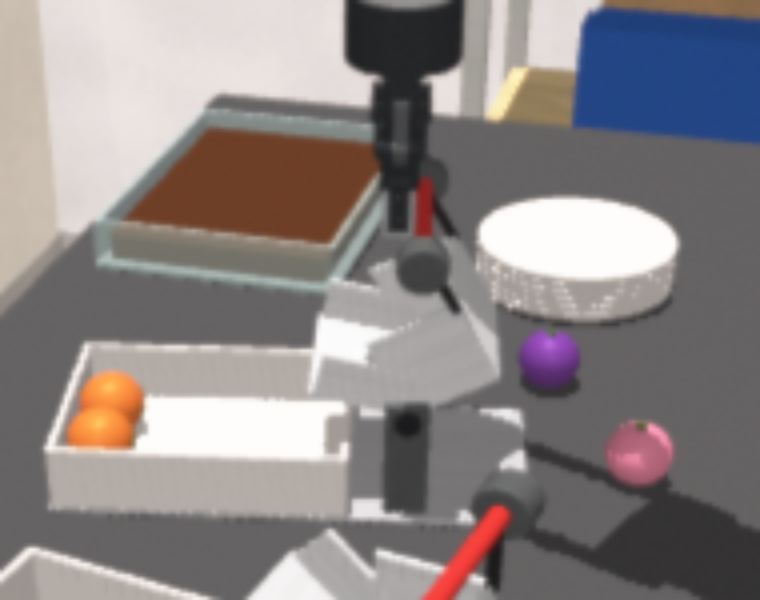

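The skip is near 0.5 rad on its way back. Pushing slightly past 0.45, then waiting and lifting away.

>>> {"op": "jog_arm", "data": {"increments": [[[-0.15, 0, 0, 0, 0, 0, -1], [-0.15, 0, 0, 0, 0, 0, -1], [-0.15, 0, 0, 0, 0, 0, -1], [-0.15, 0, 0, 0, 0, 0, -1], [-0.15, 0, 0, 0, 0, 0, -1]]]}}

```text
time: 9.82
tool_pos: [0.5553, -0.2166, 0.2705]
tcp_rot: [-3.123, -0.343, 0.001]
wrist_force: [0.1, 0.1, -0.1]
width: 0.001
grip_force: 0.0
```

>>> {"op": "jog_arm", "data": {"increments": [[[-0.1, 0, 0, 0, 0, 0, -1], [-0.1, 0, 0, 0, 0, 0, -1], [-0.1, 0, 0, 0, 0, 0, -1], [0, 0, 0, 0, 0, 0, -1], [0, 0, 0, 0, 0, 0, -1]]]}}

```text
time: 10.23
tool_pos: [0.5471, -0.2185, 0.2707]
tcp_rot: [3.123, 0.343, 0.0]
wrist_force: [0.3, -0.7, 0.6]
width: -0.002
grip_force: 0.0
```

>>> {"op": "jog_arm", "data": {"increments": [[[0, 0, 0, 0, 0, 0, -1], [0, 0, 0, 0, 0, 0, -1], [0, 0, 0, 0, 0, 0, -1], [0, 0, 0, 0, 0, 0, -1], [0, 0, 0, 0, 0, 0, -1]]]}}

```text
time: 10.65
tool_pos: [0.5473, -0.2184, 0.2705]
tcp_rot: [-3.123, -0.343, 0.0]
wrist_force: [-0.1, 0.7, -0.3]
width: 0.001
grip_force: 0.0
```

>>> {"op": "jog_arm", "data": {"increments": [[[0, 0, 0, 0, 0, 0, -1], [0, 0, 0, 0, 0, 0, -1], [0, 0, 0, 0, 0, 0, -1], [0, 0, 0, 0, 0, 0, -1], [0, 0, 0, 0, 0, 0, -1]]]}}

```text
time: 11.07
tool_pos: [0.5472, -0.2184, 0.2706]
tcp_rot: [3.123, 0.343, -0.0]
wrist_force: [-0.1, -0.0, 1.0]
width: 0.001
grip_force: 0.0
```

>>> {"op": "jog_arm", "data": {"increments": [[[0, 0, 0, 0, 0, 0, -1], [0, 0, 0, 0, 0, 0, -1], [0, 0, 0, 0, 0, 0, -1], [0, 0, 0, 0, 0, 0, -1], [0, 0, 0, 0, 0, 0, -1]]]}}

```text
time: 11.48
tool_pos: [0.5472, -0.2184, 0.2706]
tcp_rot: [3.123, 0.343, 0.0]
wrist_force: [-0.0, 0.3, -0.3]
width: -0.002
grip_force: 0.0
```

>>> {"op": "jog_arm", "data": {"increments": [[[0, 0, -0.3, 0, 0, 0, -1], [0, 0, -0.7, 0, 0, 0, -1], [0, 0, -0.8, 0, 0, 0, -1], [0, 0, -0.6, 0, 0, 0, -1], [0, 0, -0.2, 0, 0, 0, -1]]]}}

```text
time: 11.9
tool_pos: [0.5485, -0.219, 0.3533]
tcp_rot: [3.119, 0.343, 0.009]
wrist_force: [1.3, -0.3, 1.3]
width: -0.003
grip_force: 0.0
```

>>> {"op": "jog_arm", "data": {"increments": [[[0, 0, 0, 0, 0, 0, -1], [0, 0, 0, 0, 0, 0, -1], [0, 0, 0, 0, 0, 0, -1], [0, 0, 0, 0, 0, 0, -1], [0, 0, 0, 0, 0, 0, -1]]]}}

```text
time: 12.32
tool_pos: [0.5466, -0.2182, 0.3469]
tcp_rot: [-3.121, -0.343, 0.004]
wrist_force: [1.1, -0.4, -0.0]
width: 0.001
grip_force: 0.0
```

```bash
python3 -c "
from h import *
fr()
p,d=viewer.read_camera('side');cv2.imwrite('pics/s8.png',cv2.resize(p[100:350,200:390],None,fx=3,fy=2.4))
for q,n in((p,'now'),(cv2.imread('pics/side0.png'),'start')):
    for c in blobs(q,0,4,100): print(n,cv2.minAreaRect(c))
q,d=viewer.read_camera('top')
for c in blobs(q,0,4,100): print('top',cv2.minAreaRect(c))
"
```

```text
t 12.3167 feeder xyz mm [-2.020e+01  3.000e-01  3.469e+02] yaw 0.219 tilt [-0.003  0.001 -1.   ] F [ 1.14 -0.45 -0.03] w 0.0007485618463444293
now ((314.9300231933594, 250.99002075195312), (7.083500385284424, 39.401973724365234), 34.695152282714844)
now ((327.0, 162.0), (16.0, 4.0), 90.0)
start ((314.9040222167969, 250.97201538085938), (7.0202555656433105, 39.401973724365234), 34.69515609741211)
start ((327.0, 162.0), (16.0, 4.0), 90.0)
top ((151.6082763671875, 268.9261169433594), (66.65412902832031, 7.564640522003174), 10.684910774230957)
top ((362.2281799316406, 248.58360290527344), (6.283319473266602, 53.15070343017578), 78.11134338378906)
```

View pics/s8.png

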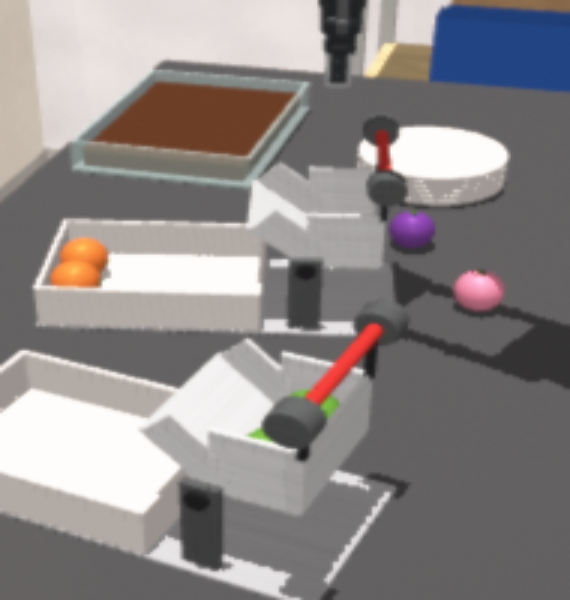

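The clementine skip is upright again, with its bar at the starting pixels. Both clementines are in the tray, the lime feeder hasn't moved, and the arm is clear.

```bash
python3 -c "
from workcell import bot
print(bot.finish_job())"
```

```text
the job is handed in; nothing more can be done
None
```

The job is handed in: both clementines are in their own white tray, the clementine skip is back upright, the lime feeder was not touched, and the arm ended clear of everything after about 12.5 of the 48 s.

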